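Swing the cooling tray home and latch it

TASK

Swing the loaf-cooling tray round on its corner pin and press it firmly home, with about 10 N, against the rubber-tipped stop for a moment, without forcing anything (never push the tray or the latch harder than 15 N). Then turn the latch bar fully shut behind the tray so that it cannot swing back out, leaving the tray resting at its stop. Leave the sugar pot, the mug and the loaf tin where they stand.

Things in the scene. Friction and masses are not known exactly. Their poses are not given: they have to be found in the camera images.
- station: Fixed steel pivot pin (12 mm thick, 24 mm cap, 16 mm high) with the latch's post and bar, screwed to the counter as one unit. Origin: pin axis at counter height. With the tray home, the tray's own x points roughly along this frame's -y and its own y along this frame's +x. Latch post axis at x -49.5, y -268 mm. Position and yaw vary.
- tray: Smooth aluminium tray 250 x 115 mm, 24 mm high (8 mm floor, 6 mm rim), 0.5 to 1 kg, flat on the counter, turning on the pin through a hole near one corner (1 mm play; cannot be lifted). Origin: hole axis, underside. Own x from -30 to +220 mm, own y -30 to +85. Starts 0.45 to 0.95 rad short of home; goes home counter-clockwise from above. Slides with 1 to 4 N at the far corner; stays where left.
- push_corner (a point): Point on the outside of the tray's trailing rim (tray y = -30 mm) near the free corner, tray x = 190 mm, 12 mm above the underside: pushing here along the tray's own +y turns the tray home with the least force.
- tray_mark (a point): Point on the outside of the tray's leading rim (tray x = 100, y = +85 mm), 12 mm above the underside, which meets the stop's rubber tip.
- stop: Steel stop block 24 x 36 x 28 mm (x, y, z); a screw with a black 16 mm rubber tip stands out of its -x face, 13 mm up, and stops the tray. Origin: centre of its foot, at x +111, y -100 mm in the station frame, same yaw. How far the screw stands out differs each time and is not given: tip 21.5 to 30.5 mm from the origin along -x. 1 mm there is 2 mm at push_corner: feel for it. Hardly yields.
- latch (a joint): Angle of the dark steel latch bar about its upright post (rad). 0 = open: the bar points along the station's -x. 1.571 = shut against its own hard end stop: the bar points along the station's +y, 2 to 23 mm behind the home tray's trailing rim. Shuts clockwise seen from above, starts at 0 to 0.3, stays where left; 1.5 N at its end moves it. It cannot shut if the tray is not nearly home.
- latch_pivot (a point): Latch post axis, at the bar's mid-height (14 mm above the counter). The bar is 14 mm wide, 16 mm high (6 to 22 mm above the counter) and reaches 90 mm from this axis.
- latch_end (a point): Point in the bar 82 mm from latch_pivot, at mid-height, under the small upright black knob (12 mm diameter, its top 43 mm above the counter). The bar's free side for pushing it shut is the one away from the tray.
- sugar_pot: White ceramic sugar pot with closed hinged lid, 92 mm wide, 109 mm high, loose. Origin: centre of underside. Leave alone.
- mug: White ceramic mug, 80 mm wide, 90 mm high, handle at its +y, loose. Origin: centre of underside. Leave alone.
- loaf_tin: Open dark steel loaf tin, 120 x 180 x 80 mm, loose. Origin: centre of underside. Leave alone.
Not all that is in view belongs to the job. Several things have the shape of the stop; the one meant has the colours described above.

How it is judged:
On the way, in this order (a step that is already met when the one before it is completed fails the run):
1. the tray is pressed home: it bears on the stop with more than 6 N (x of tray_mark in the frame of stop above -0.033 m and contact force between tray and stop above 6 N), for 0.2 s.
2. the latch is shut behind the home tray (x of tray_mark in the frame of stop above -0.033 m and value of joint latch above 1.47 rad), for 0.2 s.
At the end, for the whole second after the job is handed in: The tray lies flat and still behind the shut latch, its leading rim (tray_mark) not further than 33 mm from the stop block's centre along the block's -x (2.5 mm beyond the furthest tip), and the latch reads above 1.47 rad (all of step 2 and linear speed of tray below 0.01 m/s and height (world z) of tray below 0.004 m and angle between tray's own z axis and vertical below 0.04 rad); the robot touches nothing.
It fails at once if the tray is pushed harder than 15 N (contact force between the fingers and tray above 15 N).
It fails at once if the latch or its unit is pushed harder than 15 N (contact force between the fingers and station above 15 N).
It fails at once if the sugar pot is moved more than 15 mm or tipped (distance of sugar_pot from where it was at the start of the episode above 0.015 m or angle between sugar_pot's own z axis and vertical above 0.2 rad).
It fails at once if the mug is moved more than 15 mm or tipped (distance of mug from where it was at the start of the episode above 0.015 m or angle between mug's own z axis and vertical above 0.2 rad).
It fails at once if the loaf tin is moved more than 15 mm or tipped (distance of loaf_tin from where it was at the start of the episode above 0.015 m or angle between loaf_tin's own z axis and vertical above 0.2 rad).
It also fails if it takes over 72 s, if anything falls off the work surface, if the arm or the gripper's body presses on something with over 40 N, if the wrist force passes 120 N, or if a joint passes its speed limit or range.

ROBOT

A 6-joint arm with a two-finger parallel gripper is mounted at the origin on the work surface. World frame = base frame: x ahead of the robot, y to its left, z up, the work surface at z = 0. Lengths are in m, angles in rad, forces in N, time in s.
With the tool pointing down it reaches from about 0.35 to 0.85 m from the base axis. Payload 8.1 kg.
Tool frame: the origin (TCP) lies midway between the tips of the shut fingers; the grasp point (between the pads) lies 19 mm behind it (robot.tcp_to_grasp is the distance from the TCP to the grasp point, in m); x points along the fingers, y is the direction in which the jaws open and shut, and the axes are right-handed (so a half turn about x gives the same grasp; the last joint's range is limited). The gripper opens to 93 mm and grips with 3 to 60 N. Pads are 15 mm wide; open, the fingers measure 128 mm over their backs; the gripper's body (75 mm by 188 mm) begins 65 mm behind the grasp point.
Start: joints at [1.159, 0.13, 1.488, -0, 1.523, -0.085], TCP at [0.193, 0.568, 0.219] pointing down, gripper open.
Joint ranges: [-2.96, 2.96], [-0.89, 2.26], [0.02, 2.5], [-1.34, 4.48], [0, 2.73], [-2.66, 2.66]. Speed limits (rad/s): [2.39, 2.39, 2.79, 3.14, 3.14, 3.14].

INTERFACE

Orientations are given as a rotation vector (axis times angle).
In Python, from plant import robot gives the robot as it stands.
- The arm moves only by the tool play_rows, never from a script. Its argument "plan" is a list of rows, each an object with "slide": the shift along the world's x, y, z as a fraction of full scale, a list of three; "roll": the turn about the world's z as a fraction of full scale; "fingers": the gripper command: -1 is shut, 1 is fully open, values between are in proportion. A call has 1 to 20 rows; each row shifts and turns the commanded pose from where the row before left it; what a row does not reach is not made up. Full scale, the value 1, is 30 mm for a shift and 8 degrees for a turn. A row lasts 1/8 s, in which the tool goes at most 62.5 mm and 10.7 degrees, less where a joint would pass 70% of its speed; a pose out of reach is approached as far as the arm can. A call with a number of a shift or a turn outside -1 to 1 is refused whole. A call with a gripper value outside its range is refused whole. The fingers move at their own pace and stop on an object; "squeeze" is the grip in N (left out, the last holds). Time passes only in rows, so rows that do not move let the fingers close. It gives the time, the measured TCP pose, the force and the opening at its end, in the units of the state.
- robot.read_state(): the state, without advancing time (a new reading comes with each control period).
- robot.read_camera(name): name is "scene" or "top" or "wrist"; returns the picture (480x640x3 uint8, red, green, blue); there is no depth.
- robot.get_calibration(name): a dict with "fx", "fy", "cx", "cy" (pixels), "R" (3x3) and "t" (3): a world point X has camera coordinates R X + t; the wrist camera has in their place "T_tool_cam" (4x4, takes a point from camera to tool coordinates, whose origin is the TCP and whose axes are the tool frame's). Camera axes: x right, y down, z forward; pixel columns grow to the right and rows downward; lengths in m; the calibration is good to about 2 mm. A picture is of the moment at which its call begins: read the wrist's pose just before it. get_calibration takes no time and is no camera call.
- robot.close_job(): hands the job in, once; it reports no verdict.
Trained networks look in the newest picture that a camera, given by its name, has taken for a name from the list of things; names that differ only in an ending like _2 or _b are one class to them, and where a whole thing is asked for, a point or a joint stands for the part that bears it (a point fixed in the world has none). Each returns a list of dicts, best first, with "p" (0 to 1); they miss things now and then, are a little off and sometimes report something else, mostly with a low value. They report only what shows in the picture. A call takes as long as a camera call. They do not tell look-alikes from the thing itself.
- robot.boxes_of(camera, target): "extent" ([centre column, centre row, width, height] in pixels, round what is visible of it).
- robot.regions_of(camera, target): "region" (480x640 bool, what is visible of it) and "extent" ([centre column, centre row, width, height] in pixels, round what is visible of it).
- robot.mark_of(camera, target): "point" ([column, row] in pixels: a listed point, or the origin of a listed thing).
The state is a dict: "t": time; "q": joint angles; "dq": joint speeds; "joint_torque": joint torques, N m; "tool_pos": TCP position; "orientation": TCP orientation; "force": force on the tool from outside, world axes, zero at the start; "wrist_torque": the same for the moment, N m; "opening": finger opening in m.
Only numpy, scipy, OpenCV 4.12 (cv2) and the standard library are available. Lean on these libraries where they do the work, as an engineer would, in place of code of your own. Each camera call takes 0.05 s, during which the arm holds its last target.

## Working session

There is one attempt and no reset: what is moved stays moved. The work goes in short steps, Python scripts to look and compute and a tool call to move; the robot and the scene stay as the last step left them, time stands still between calls to the robot, and variables do not carry over. Pictures are saved under pics/ and viewed, and the job is handed in when it is done.

Besides the shell and the picture viewer there is one more tool, called after "Request:" as name(argument=value, ...), one argument or row to a line, values as JSON. play_rows: Moves the arm, as the interface text tells. Its arguments: {"type":"object","properties":{"plan":{"type":"array","items":{"type":"object","properties":{"slide":{"type":"array","items":{"type":"number","minimum":-1,"maximum":1}},"roll":{"type":"number","minimum":-1,"maximum":1},"fingers":{"type":"number"}}}},"squeeze":{"type":"number"}},"required":["plan"]}

```bash
ls; mkdir -p pics; python3 - <<'E'
from plant import robot
import cv2
s=robot.read_state(); print(s)
for c in ["scene","top"]:
    im=robot.read_camera(c); cv2.imwrite(f"pics/{c}0.png",im[:,:,::-1])
    k=robot.get_calibration(c); print(c,k)
    for n in ["tray","push_corner","tray_mark","stop","station","latch_pivot","latch_end","sugar_pot","mug","loaf_tin"]:
        r=robot.mark_of(c,n); print(n,[( [round(float(v),1) for v in d["point"]],round(d["p"],2)) for d in r[:4]])
E
```

```text
pics
{'t': 0.0, 'q': array([ 1.15863386e+00,  1.31157740e-01,  1.48925707e+00,  7.89585862e-06,
        1.52299415e+00, -8.54180896e-02]), 'dq': array([-2.60892212e-05, -5.40754078e-04, -3.44743832e-04,  5.86242548e-04,
       -5.94047379e-04, -1.12849445e-03]), 'joint_torque': array([-2.95872167e-03, -5.59816110e+01, -4.91775441e+01,  7.64684030e-02,
        3.48849292e-02, -1.97260083e-04]), 'tool_pos': array([0.19233818, 0.56774555, 0.21760169]), 'orientation': array([ 0.25504806,  1.55599941, -0.25782048]), 'force': array([ 0.43683102, -0.86201684,  0.64682475]), 'wrist_torque': array([ 0.0455892 ,  0.00285465, -0.06047431]), 'opening': 0.09322046176311674}
scene {'fx': 545.5334281302378, 'fy': 545.5334281302378, 'cx': 323.39738205167066, 'cy': 242.61471888440033, 'R': array([[ 0.34812865,  0.93717746, -0.02246876],
       [ 0.56463797, -0.22875546, -0.79300372],
       [-0.74832507,  0.26338059, -0.60880232]]), 't': array([-0.15014784, -0.33916961,  1.67982895])}
tray [([410.9, 242.4], 0.64), ([415.6, 243.5], 0.49)]
push_corner [([355.0, 206.6], 0.78)]
tray_mark [([355.2, 242.1]
[... 305 characters left out ...]
0.65)]
top {'fx': 507.305956420082, 'fy': 507.305956420082, 'cx': 325.7235812316467, 'cy': 242.24471782407164, 'R': array([[ 0.01937887, -0.99978834,  0.00690918],
       [-0.99169602, -0.02009983, -0.12702366],
       [ 0.12713565, -0.00439023, -0.99187562]]), 't': array([-0.08004728,  0.63854886,  1.01599063])}
tray [([237.0, 231.7], 0.93), ([288.9, 254.4], 0.65)]
push_corner [([262.3, 320.1], 0.63)]
tray_mark [([292.3, 255.1], 0.55)]
stop [([291.0, 195.4], 0.85), ([311.2, 163.4], 0.79), ([262.7, 167.6], 0.68)]
station []
latch_pivot [([350.8, 281.6], 0.8), ([141.8, 235.8], 0.47)]
latch_end [([335.5, 318.9], 0.53)]
sugar_pot [([292.9, 194.7], 0.75)]
mug [([133.4, 327.1], 0.69)]
loaf_tin []
```

View pics/scene0.png

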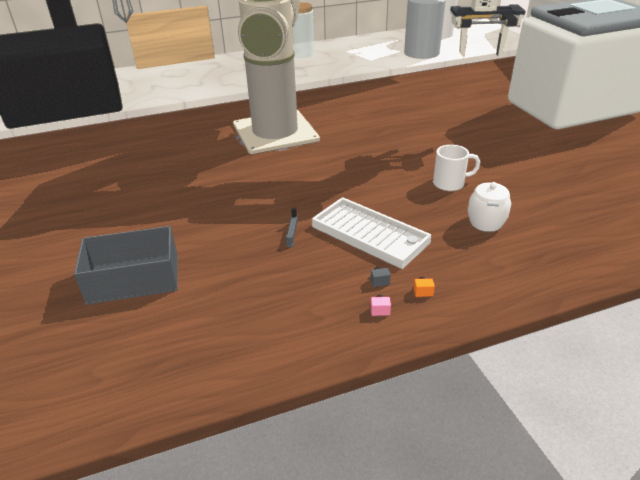

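View pics/top0.png

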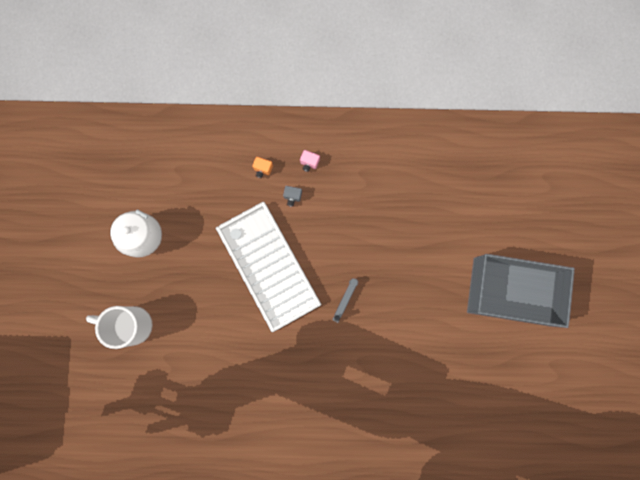

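The top view shows the pin at about (237,232), the tray running down-right to about (297,318), and the grey steel stop at (292,195). The latch post is at about (352,282), with its knob at (338,318). The orange and pink blocks are look-alikes. Next I'll fit the station pose.

```bash
cat > h.py <<'E'
import numpy as np, cv2
from plant import robot
K={c:robot.get_calibration(c) for c in ["top","scene"]}
def proj(c,X):
    k=K[c]; p=np.asarray(X)@k["R"].T+k["t"]; return np.stack([k["fx"]*p[...,0]/p[...,2]+k["cx"],k["fy"]*p[...,1]/p[...,2]+k["cy"]],-1)
def unproj(c,uv,z):
    k=K[c]; d=k["R"].T@np.array([(uv[0]-k["cx"])/k["fx"],(uv[1]-k["cy"])/k["fy"],1]); o=-k["R"].T@k["t"]; return o+d*(z-o[2])/d[2]
def T(p,yaw): 
    c,s=np.cos(yaw),np.sin(yaw); return lambda X:np.c_[np.asarray(X)[:,:2]@np.array([[c,s],[-s,c]])+p[:2],np.asarray(X)[:,2]]
E
python3 - <<'E'
from h import *
for s in ["top","scene"]:
    im=cv2.imread(f"pics/{s}0.png")
    a=im[140:340,200:380] if s=="top" else im[180:330,270:450]
    cv2.imwrite(f"pics/{s}0z.png",cv2.resize(a,None,fx=4 if s=="scene" else 3,fy=4 if s=="scene" else 3,interpolation=cv2.INTER_CUBIC))
print(unproj("top",(237,231.7),.016),unproj("top",(291,195.4),0),unproj("top",(350.8,281.6),.014),unproj("top",(335.5,318.9),.014))
print(unproj("scene",(411,242.4),.016),unproj("scene",(377.9,283.2),0),unproj("scene",(287.8,238.2),.014),unproj("scene",(293.7,218.3),.014))
E
```

```text
[0.66207963 0.12245959 0.016     ] [0.74712603 0.01047331 0.        ] [ 0.56057096 -0.12219713  0.014     ] [ 0.48186568 -0.09113195  0.014     ]
[0.6698568  0.11733546 0.016     ] [0.74881548 0.00143467 0.        ] [ 0.55042759 -0.12923435  0.014     ] [ 0.4811276  -0.09291885  0.014     ]
```

View pics/top0z.png

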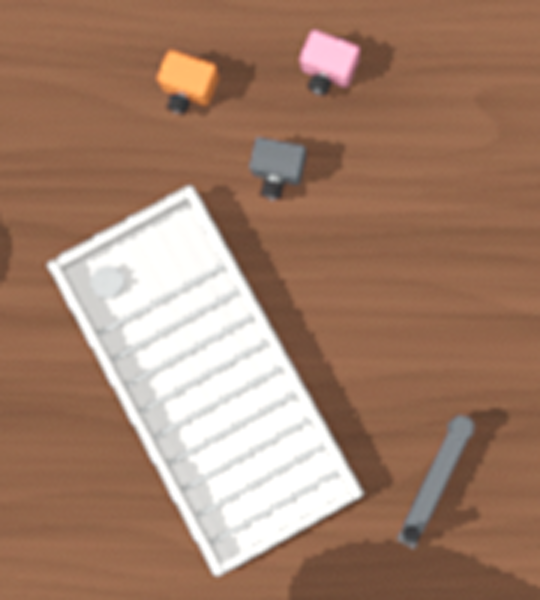

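View pics/scene0z.png

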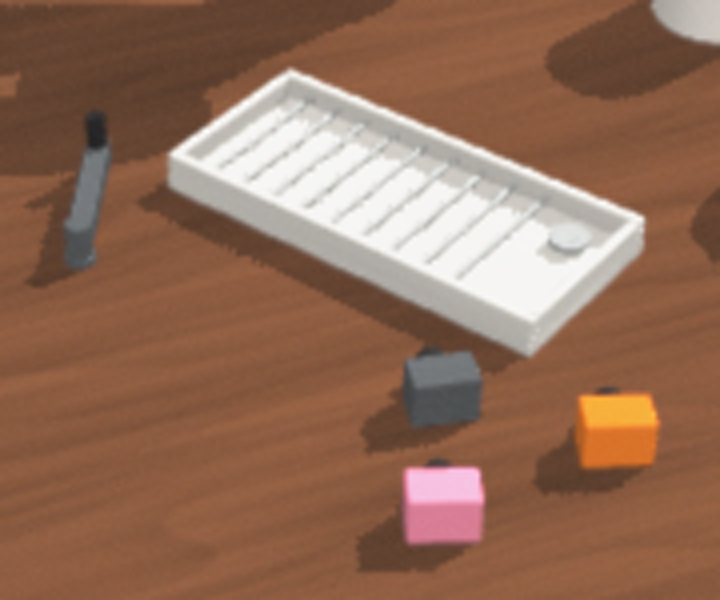

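```bash
cat > fit.py <<'E'
from h import *
from scipy.optimize import least_squares
obs={"top":dict(c0=(263.7,202.3),c1=(215.7,228),c2=(272.3,332),c3=(321,305),pin=(236,233.7),stop=(292.7,192.7),post=(353.7,282),knob=(337.3,317.7)),
"scene":dict(c2=(342.75,197.5),c3=(312,218.75),c0=(403,263),c1=(431,235.5),pin=(412.5,239),knob=(294,208.5),post=(290,236.5),stop=(380,273))}
def model(v):
    S=T(v[:2],v[2]); y=v[2]-np.pi/2-v[3]; Tr=T(v[:2],y)
    c=Tr([[-.03,.085,.024],[-.03,-.03,.024],[.22,-.03,.024],[.22,.085,.024]])
    a=np.pi-v[4]
    s=S([[0,0,.016],[.111,-.1,.028],[-.0495,-.268,.022],[-.0495+.082*np.cos(a),-.268+.082*np.sin(a),.043]])
    return dict(zip("c0 c1 c2 c3 pin stop post knob".split(),np.r_[c,s]))
def res(v,cams=("top","scene")):
    m=model(v); return np.concatenate([proj(c,m[k])-np.array(u) for c in cams for k,u in obs[c].items()])
if __name__=="__main__":
  for cams in [("top",),("scene",),("top","scene")]:
    r=least_squares(res,[.665,.12,-.2,.6,.1],args=(cams,),loss="soft_l1"); print(cams,r.x.round(4)); 
    print(res(r.x,cams).reshape(-1,2).round(1).tolist())
E
python3 fit.py
```

```text
('top',) [ 0.6573  0.1249 -0.1875  0.8528  0.258 ]
[[0.0, -0.3], [0.3, -0.0], [-0.0, 0.2], [-0.2, -0.2], [-0.2, 0.2], [-0.4, -0.4], [0.6, 0.4], [-0.1, 0.1]]
('scene',) [ 0.6623  0.125  -0.2123  0.8387  0.2328]
[[0.0, 0.1], [0.1, 0.2], [-0.1, -1.6], [0.7, -0.1], [0.0, 0.7], [0.0, -0.1], [-0.3, 0.3], [-0.3, -0.2]]
('top', 'scene') [ 0.6587  0.1253 -0.1945  0.8492  0.252 ]
[[-0.0, -0.9], [0.2, -0.8], [-0.5, -0.4], [-0.6, -0.6], [-0.4, -0.5], [-0.3, -0.7], [0.1, 0.5], [-0.6, 0.3], [-0.9, -0.4], [-0.6, -0.2], [-0.4, -2.5], [-0.0, -1.1], [-0.6, -0.2], [-0.5, 0.3], [-0.9, 0.7], [0.2, -0.8]]
```

```bash
python3 - <<'E'
from h import *
from scipy.spatial.transform import Rotation as R
s=robot.read_state(); print(R.from_rotvec(s["orientation"]).as_matrix().round(3))
print(unproj("top",(123,327),.05),unproj("top",(136,234),.1))
px,py,yaw=.6587,.1253,-.1945
for d in [.849,.6,.3,.1,.0]:
    S=T((px,py),yaw-np.pi/2-d)
    # contact and finger centre 7.5mm (+15 clear) behind
    print(d,"trayx yaw deg",np.degrees(yaw-np.pi/2-d).round(1),S([[.19,-.03,0],[.19,-.0375,0],[.19,-.06,0]])[:,:2].round(4).tolist())
E
```

```text
[[-0.     0.321  0.947]
 [ 0.     0.947 -0.321]
 [-1.     0.    -0.   ]]
[0.45826589 0.3381192  0.05      ] [0.64122381 0.30598852 0.1       ]
0.849 trayx yaw deg -149.8 [[0.4794, 0.0556], [0.4756, 0.0621], [0.4643, 0.0815]]
0.6 trayx yaw deg -135.5 [[0.5021, 0.0136], [0.4969, 0.0189], [0.4811, 0.035]]
0.3 trayx yaw deg -118.3 [[0.5421, -0.0277], [0.5355, -0.0241], [0.5157, -0.0135]]
0.1 trayx yaw deg -106.9 [[0.5748, -0.0478], [0.5677, -0.0456], [0.5461, -0.0391]]
0.0 trayx yaw deg -101.1 [[0.5925, -0.0553], [0.5852, -0.0539], [0.5631, -0.0495]]
```

Request:
play_rows(
  plan=[
    {"slide": [0.52, -0.93, 0], "roll": -0.3, "fingers": -1},
    {"slide": [0.52, -0.93, 0], "roll": -0.3, "fingers": -1},
    {"slide": [0.52, -0.93, 0], "roll": -0.3, "fingers": -1},
    {"slide": [0.52, -0.93, 0], "roll": -0.3, "fingers": -1},
    {"slide": [0.52, -0.93, 0], "roll": -0.3, "fingers": -1},
    {"slide": [0.52, -0.93, 0], "roll": -0.3, "fingers": -1},
    {"slide": [0.52, -0.93, 0], "roll": -0.3, "fingers": -1},
    {"slide": [0.52, -0.93, 0], "roll": -0.3, "fingers": -1},
    {"slide": [0.52, -0.93, 0], "roll": -0.3, "fingers": -1},
    {"slide": [0.52, -0.93, 0], "roll": -0.3, "fingers": -1},
    {"slide": [0.52, -0.93, 0], "roll": -0.3, "fingers": -1},
    {"slide": [0.52, -0.93, 0], "roll": -0.3, "fingers": -1},
    {"slide": [0.52, -0.93, 0], "roll": -0.3, "fingers": -1},
    {"slide": [0.52, -0.93, 0], "roll": -0.3, "fingers": -1},
    {"slide": [0.52, -0.93, 0], "roll": -0.3, "fingers": -1},
    {"slide": [0.52, -0.93, 0], "roll": -0.3, "fingers": -1},
    {"slide": [0.52, -0.93, 0], "roll": -0.3, "fingers": -1},
    {"slide": [0, 0, 0], "roll": 0, "fingers": -1},
  ],
  squeeze=20,
)

```text
t: 3.35
tool_pos: [0.4584, 0.0924, 0.2187]
orientation: [0.811, 1.414, -0.812]
force: [-0.7, 0.7, -0.1]
opening: 0.0004
```

Request:
play_rows(
  plan=[
    {"slide": [0, 0, -1], "roll": 0, "fingers": -1},
    {"slide": [0, 0, -1], "roll": 0, "fingers": -1},
    {"slide": [0, 0, -1], "roll": 0, "fingers": -1},
    {"slide": [0, 0, -1], "roll": 0, "fingers": -1},
    {"slide": [0, 0, -1], "roll": 0, "fingers": -1},
    {"slide": [0, 0, -0.8], "roll": 0, "fingers": -1},
    {"slide": [0, 0, -0.5], "roll": 0, "fingers": -1},
    {"slide": [0, 0, -0.35], "roll": 0, "fingers": -1},
    {"slide": [0, 0, -0.27], "roll": 0, "fingers": -1},
    {"slide": [0, 0, 0], "roll": 0, "fingers": -1},
  ],
)

```text
t: 4.6
tool_pos: [0.4577, 0.094, 0.0109]
orientation: [0.809, 1.415, -0.809]
force: [0.2, -0.2, 1.0]
opening: 0.0003
```

```bash
python3 - <<'E'
from h import *
print(robot.read_state()["force"])
for c in ["scene","wrist"]:
    cv2.imwrite(f"pics/{c}1.png",robot.read_camera(c)[:,:,::-1])
im=cv2.imread("pics/scene1.png")[150:330,250:480]; cv2.imwrite("pics/scene1z.png",cv2.resize(im,None,fx=3,fy=3))
E
```

```text
[ 0.16808157 -0.21549121  0.95215024]
```

View pics/scene1z.png

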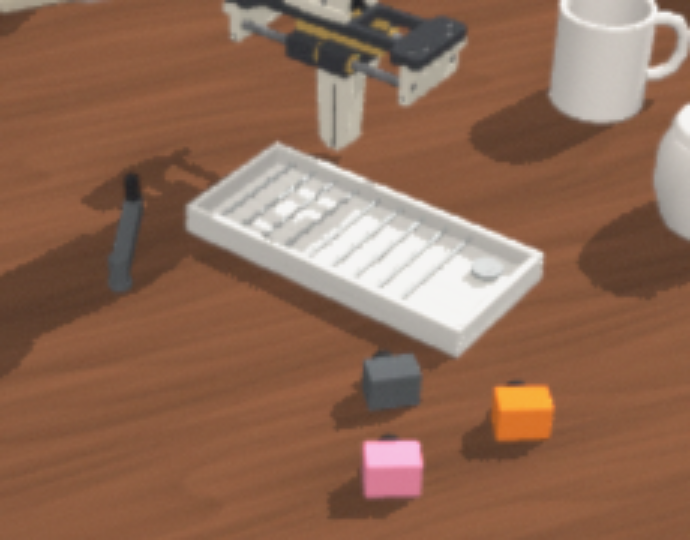

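View pics/wrist1.png

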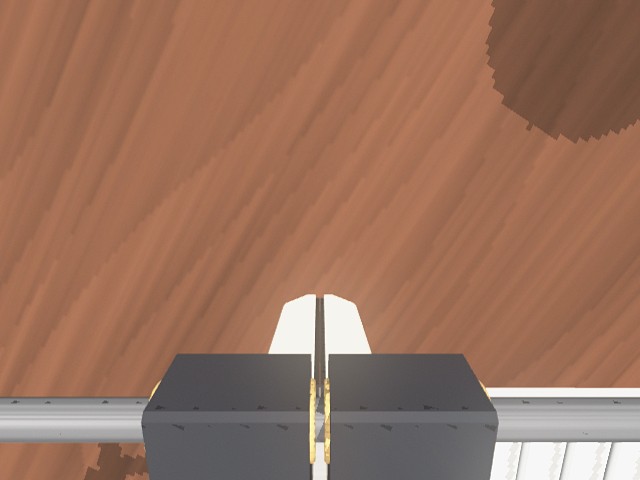

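The shut fingers stand behind the trailing rim, parallel to it and clear of it. I'll close in on the rim.

Request:
play_rows(
  plan=[
    {"slide": [0.084, -0.144, 0], "roll": 0, "fingers": -1},
    {"slide": [0.084, -0.144, 0], "roll": 0, "fingers": -1},
    {"slide": [0.084, -0.144, 0], "roll": 0, "fingers": -1},
    {"slide": [0.084, -0.144, 0], "roll": 0, "fingers": -1},
    {"slide": [0.05, -0.087, 0], "roll": 0, "fingers": -1},
    {"slide": [0.034, -0.058, 0], "roll": 0, "fingers": -1},
    {"slide": [0.034, -0.058, 0], "roll": 0, "fingers": -1},
    {"slide": [0.034, -0.058, 0], "roll": 0, "fingers": -1},
  ],
)

```text
t: 5.7
tool_pos: [0.4724, 0.0688, 0.011]
orientation: [0.809, 1.415, -0.809]
force: [-0.4, -0.1, 0.7]
opening: 0.0004
```

Request:
play_rows(
  plan=[
    {"slide": [0.034, -0.058, 0], "roll": 0, "fingers": -1},
  ],
)

```text
t: 5.82
tool_pos: [0.4735, 0.067, 0.011]
orientation: [0.809, 1.415, -0.809]
force: [-0.4, 0.9, -0.5]
opening: 0.0003
```

Request:
play_rows(
  plan=[
    {"slide": [0.034, -0.058, 0], "roll": 0, "fingers": -1},
  ],
)

```text
t: 5.95
tool_pos: [0.4745, 0.0653, 0.011]
orientation: [0.809, 1.415, -0.809]
force: [-0.2, 0.1, 0.9]
opening: 0.0004
```

Request:
play_rows(
  plan=[
    {"slide": [0.034, -0.058, 0], "roll": 0, "fingers": -1},
  ],
)

```text
t: 6.08
tool_pos: [0.4756, 0.0636, 0.011]
orientation: [0.809, 1.415, -0.809]
force: [-1.3, 2.4, 1.1]
opening: 0.0007
```

```bash
cat > arc.py <<'E'
import sys; from h import *
# arc.py dx0.. : pivot x y, then list of deg steps from the current pose
px,py=map(float,sys.argv[1:3]); st=[float(a) for a in sys.argv[3].split(",")]
p=robot.read_state()["tool_pos"][:2]-[px,py]
import json; out=[]
for d in st:
    a=np.radians(d); q=np.array([[np.cos(a),-np.sin(a)],[np.sin(a),np.cos(a)]])@p
    s=(q-p)/.03; out.append([round(float(s[0]),3),round(float(s[1]),3),round(d/8,3)]); p=q
print(json.dumps(out),"end",p+[px,py])
E
python3 arc.py .6587 .1253 0.5,1,1.5,1.5,1.5,1.5,1.5,1.5,1.5,1.5,1.5,1.5,1.5,1.5,1.5,1.5,1.5,1.5,1.5,1.5
```

```text
[[0.018, -0.053, 0.062], [0.038, -0.106, 0.125], [0.06, -0.158, 0.188], [0.064, -0.156, 0.188], [0.068, -0.154, 0.188], [0.072, -0.152, 0.188], [0.076, -0.15, 0.188], [0.08, -0.148, 0.188], [0.084, -0.146, 0.188], [0.088, -0.144, 0.188], [0.092, -0.142, 0.188], [0.095, -0.139, 0.188], [0.099, -0.137, 0.188], [0.102, -0.134, 0.188], [0.106, -0.131, 0.188], [0.109, -0.128, 0.188], [0.113, -0.126, 0.188], [0.116, -0.123, 0.188], [0.119, -0.12, 0.188], [0.122, -0.116, 0.188]] end [ 0.52721294 -0.01634358]
```

Request:
play_rows(
  plan=[
    {"slide": [0.018, -0.053, 0], "roll": 0.062, "fingers": -1},
    {"slide": [0.038, -0.106, 0], "roll": 0.125, "fingers": -1},
    {"slide": [0.06, -0.158, 0], "roll": 0.188, "fingers": -1},
    {"slide": [0.064, -0.156, 0], "roll": 0.188, "fingers": -1},
    {"slide": [0.068, -0.154, 0], "roll": 0.188, "fingers": -1},
  ],
)

```text
t: 6.7
tool_pos: [0.4829, 0.0444, 0.0109]
orientation: [0.727, 1.446, -0.728]
force: [-3.2, 1.4, 0.3]
opening: 0.0003
```

Request:
play_rows(
  plan=[
    {"slide": [0.072, -0.152, 0], "roll": 0.188, "fingers": -1},
    {"slide": [0.076, -0.15, 0], "roll": 0.188, "fingers": -1},
    {"slide": [0.08, -0.148, 0], "roll": 0.188, "fingers": -1},
    {"slide": [0.084, -0.146, 0], "roll": 0.188, "fingers": -1},
    {"slide": [0.088, -0.144, 0], "roll": 0.188, "fingers": -1},
    {"slide": [0.092, -0.142, 0], "roll": 0.188, "fingers": -1},
    {"slide": [0.095, -0.139, 0], "roll": 0.188, "fingers": -1},
    {"slide": [0.099, -0.137, 0], "roll": 0.188, "fingers": -1},
    {"slide": [0.102, -0.134, 0], "roll": 0.188, "fingers": -1},
    {"slide": [0.106, -0.131, 0], "roll": 0.188, "fingers": -1},
    {"slide": [0.109, -0.128, 0], "roll": 0.188, "fingers": -1},
    {"slide": [0.113, -0.126, 0], "roll": 0.188, "fingers": -1},
    {"slide": [0.116, -0.123, 0], "roll": 0.188, "fingers": -1},
    {"slide": [0.119, -0.12, 0], "roll": 0.188, "fingers": -1},
    {"slide": [0.122, -0.116, 0], "roll": 0.188, "fingers": -1},
  ],
)

```text
t: 8.57
tool_pos: [0.5273, -0.0165, 0.011]
orientation: [0.422, 1.529, -0.422]
force: [-2.8, 1.0, -1.0]
opening: 0.0007
```

```bash
python3 arc.py .6587 .1253 1.5,1.5,1.5,1.5,1.5,1.5,1,1,1,1,1,.5,.5,.5,.5,.5
python3 - <<'E'
from h import *
for c in ["scene","top"]:
    cv2.imwrite(f"pics/{c}2.png",robot.read_camera(c)[:,:,::-1])
im=cv2.imread("pics/top2.png")[140:340,200:400]; cv2.imwrite("pics/top2z.png",cv2.resize(im,None,fx=3,fy=3))
E
```

```text
[[0.125, -0.113, 0.188], [0.128, -0.11, 0.188], [0.131, -0.106, 0.188], [0.134, -0.103, 0.188], [0.136, -0.099, 0.188], [0.139, -0.096, 0.188], [0.094, -0.062, 0.125], [0.095, -0.06, 0.125], [0.096, -0.058, 0.125], [0.097, -0.057, 0.125], [0.098, -0.055, 0.125], [0.049, -0.027, 0.062], [0.05, -0.026, 0.062], [0.05, -0.026, 0.062], [0.05, -0.026, 0.062], [0.05, -0.025, 0.062]] end [ 0.57301266 -0.04796918]
```

View pics/top2z.png

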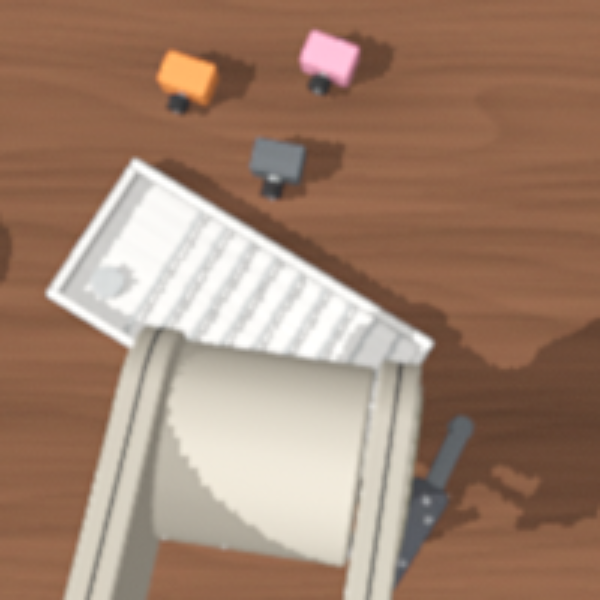

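Request:
play_rows(
  plan=[
    {"slide": [0.125, -0.113, 0], "roll": 0.188, "fingers": -1},
    {"slide": [0.128, -0.11, 0], "roll": 0.188, "fingers": -1},
    {"slide": [0.131, -0.106, 0], "roll": 0.188, "fingers": -1},
    {"slide": [0.134, -0.103, 0], "roll": 0.188, "fingers": -1},
    {"slide": [0.136, -0.099, 0], "roll": 0.188, "fingers": -1},
    {"slide": [0.139, -0.096, 0], "roll": 0.188, "fingers": -1},
    {"slide": [0.094, -0.062, 0], "roll": 0.125, "fingers": -1},
    {"slide": [0.095, -0.06, 0], "roll": 0.125, "fingers": -1},
    {"slide": [0.096, -0.058, 0], "roll": 0.125, "fingers": -1},
    {"slide": [0.097, -0.057, 0], "roll": 0.125, "fingers": -1},
    {"slide": [0.049, -0.027, 0], "roll": 0.062, "fingers": -1},
    {"slide": [0.049, -0.027, 0], "roll": 0.062, "fingers": -1},
  ],
)

```text
t: 10.18
tool_pos: [0.5653, -0.0439, 0.011]
orientation: [0.232, 1.558, -0.232]
force: [-2.8, -0.2, 1.8]
opening: 0.0005
```

```bash

python3 - <<'E'
from h import *
print(robot.read_state()["force"])
for c in ["scene","top"]:
    cv2.imwrite(f"pics/{c}3.png",robot.read_camera(c)[:,:,::-1])
im=cv2.imread("pics/top3.png")[170:310,200:380]; cv2.imwrite("pics/top3z.png",cv2.resize(im,None,fx=4,fy=4,interpolation=cv2.INTER_CUBIC))
E
python3 arc.py .6587 .1253 .5,.4,.3,.3,.3,.3
```

```text
[-2.80977264 -0.15807607  1.82348586]
[[0.049, -0.027, 0.062], [0.04, -0.021, 0.05], [0.03, -0.016, 0.037], [0.03, -0.016, 0.037], [0.03, -0.015, 0.037], [0.03, -0.015, 0.037]] end [ 0.57177469 -0.04725567]
```

View pics/top3z.png

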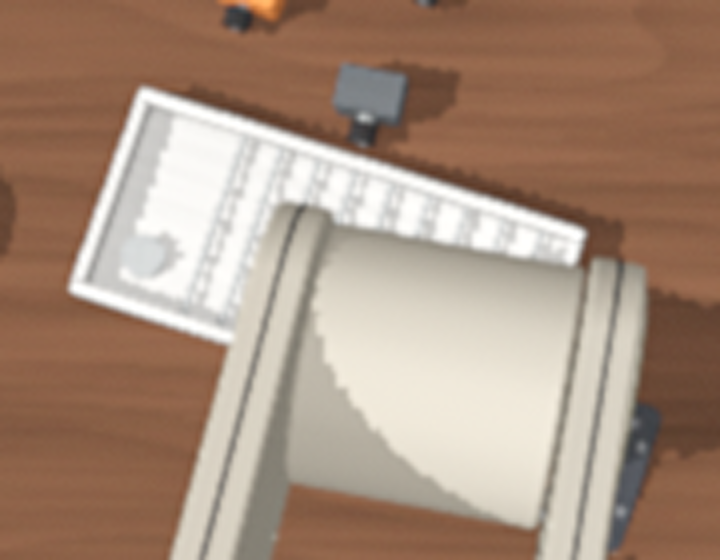

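Request:
play_rows(
  plan=[
    {"slide": [0.03, -0.016, 0], "roll": 0.037, "fingers": -1},
    {"slide": [0.03, -0.016, 0], "roll": 0.037, "fingers": -1},
    {"slide": [0.03, -0.016, 0], "roll": 0.037, "fingers": -1},
  ],
)

```text
t: 10.65
tool_pos: [0.568, -0.0452, 0.011]
orientation: [0.22, 1.56, -0.22]
force: [-3.5, 1.2, 0.6]
opening: 0.0004
```

Request:
play_rows(
  plan=[
    {"slide": [0.03, -0.015, 0], "roll": 0.037, "fingers": -1},
  ],
)

```text
t: 10.78
tool_pos: [0.5689, -0.0457, 0.011]
orientation: [0.216, 1.56, -0.216]
force: [-3.3, -0.9, 0.4]
opening: 0.0006
```

Request:
play_rows(
  plan=[
    {"slide": [0.03, -0.015, 0], "roll": 0.037, "fingers": -1},
  ],
)

```text
t: 10.9
tool_pos: [0.5698, -0.0462, 0.011]
orientation: [0.211, 1.56, -0.212]
force: [-3.8, -0.0, 0.9]
opening: 0.0003
```

Request:
play_rows(
  plan=[
    {"slide": [0.03, -0.015, 0], "roll": 0.037, "fingers": -1},
  ],
)

```text
t: 11.02
tool_pos: [0.5707, -0.0467, 0.011]
orientation: [0.207, 1.561, -0.208]
force: [-2.2, -0.7, 0.5]
opening: 0.0009
```

Request:
play_rows(
  plan=[
    {"slide": [0.027, -0.013, 0], "roll": 0.03, "fingers": -1},
  ],
)

```text
t: 11.15
tool_pos: [0.5716, -0.0471, 0.011]
orientation: [0.204, 1.561, -0.204]
force: [-4.0, -0.0, 0.8]
opening: 0.0001
```

Request:
play_rows(
  plan=[
    {"slide": [0.027, -0.012, 0], "roll": 0.03, "fingers": -1},
  ],
)

```text
t: 11.28
tool_pos: [0.5724, -0.0474, 0.011]
orientation: [0.201, 1.561, -0.201]
force: [-3.7, -0.1, -0.3]
opening: 0.0002
```

Request:
play_rows(
  plan=[
    {"slide": [0.027, -0.012, 0], "roll": 0.03, "fingers": -1},
  ],
)

```text
t: 11.4
tool_pos: [0.5731, -0.0478, 0.011]
orientation: [0.198, 1.562, -0.198]
force: [-3.7, -0.4, 0.8]
opening: 0.0003
```

```bash

python3 - <<'E'
from h import *
cv2.imwrite("pics/top4.png",robot.read_camera("top")[:,:,::-1])
im=cv2.imread("pics/top4.png")[180:260,230:350]; cv2.imwrite("pics/top4z.png",cv2.resize(im,None,fx=6,fy=6,interpolation=cv2.INTER_CUBIC))
E
```

```text
(no output)
```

View pics/top4z.png

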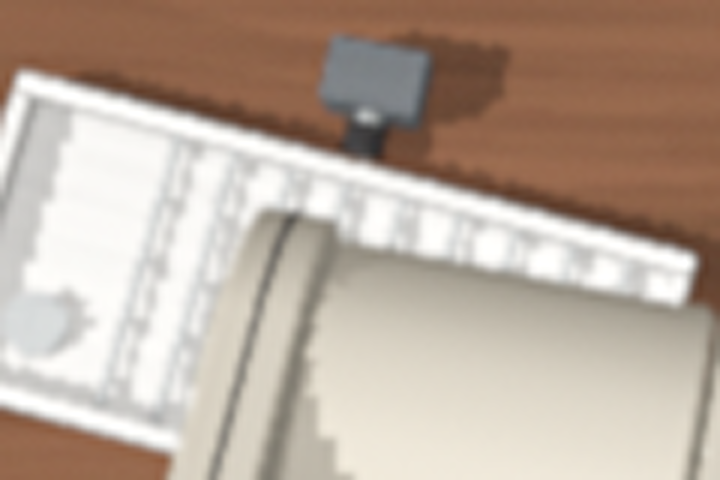

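The rim is now about to touch the rubber tip at about (290,206), so I'll use sub-millimetre steps.

Request:
play_rows(
  plan=[
    {"slide": [0.018, -0.008, 0], "roll": 0.02, "fingers": -1},
  ],
)

```text
t: 11.58
tool_pos: [0.5737, -0.048, 0.011]
orientation: [0.196, 1.562, -0.196]
force: [-3.3, -0.3, 0.1]
opening: 0.0005
```

Request:
play_rows(
  plan=[
    {"slide": [0.018, -0.008, 0], "roll": 0.02, "fingers": -1},
  ],
)

```text
t: 11.7
tool_pos: [0.5742, -0.0482, 0.011]
orientation: [0.193, 1.562, -0.193]
force: [-3.4, -0.4, 1.0]
opening: 0.0007
```

Request:
play_rows(
  plan=[
    {"slide": [0.018, -0.008, 0], "roll": 0.02, "fingers": -1},
  ],
)

```text
t: 11.82
tool_pos: [0.5748, -0.0484, 0.011]
orientation: [0.191, 1.562, -0.191]
force: [-3.9, 0.5, 1.2]
opening: 0.0005
```

Request:
play_rows(
  plan=[
    {"slide": [0.018, -0.008, 0], "roll": 0.02, "fingers": -1},
  ],
)

```text
t: 11.95
tool_pos: [0.5753, -0.0487, 0.011]
orientation: [0.189, 1.563, -0.189]
force: [-3.6, -1.2, 0.3]
opening: 0.0006
```

Request:
play_rows(
  plan=[
    {"slide": [0.018, -0.008, 0], "roll": 0.02, "fingers": -1},
  ],
)

```text
t: 12.08
tool_pos: [0.5759, -0.0489, 0.011]
orientation: [0.187, 1.563, -0.187]
force: [-4.1, -0.3, 1.1]
opening: 0.0006
```

Request:
play_rows(
  plan=[
    {"slide": [0.018, -0.008, 0], "roll": 0.02, "fingers": -1},
  ],
)

```text
t: 12.2
tool_pos: [0.5764, -0.0491, 0.011]
orientation: [0.185, 1.563, -0.185]
force: [-2.6, 0.1, -0.4]
opening: 0.0004
```

Request:
play_rows(
  plan=[
    {"slide": [0.018, -0.008, 0], "roll": 0.02, "fingers": -1},
  ],
)

```text
t: 12.32
tool_pos: [0.5769, -0.0494, 0.011]
orientation: [0.182, 1.563, -0.182]
force: [-3.9, 0.1, 0.2]
opening: 0.0004
```

Request:
play_rows(
  plan=[
    {"slide": [0.018, -0.008, 0], "roll": 0.02, "fingers": -1},
  ],
)

```text
t: 12.45
tool_pos: [0.5775, -0.0496, 0.011]
orientation: [0.18, 1.563, -0.18]
force: [-2.8, 0.2, 1.4]
opening: 0.0001
```

Request:
play_rows(
  plan=[
    {"slide": [0.018, -0.007, 0], "roll": 0.02, "fingers": -1},
  ],
)

```text
t: 12.58
tool_pos: [0.578, -0.0498, 0.011]
orientation: [0.178, 1.564, -0.178]
force: [-3.6, 0.1, 0.2]
opening: 0.0005
```

Request:
play_rows(
  plan=[
    {"slide": [0.018, -0.007, 0], "roll": 0.02, "fingers": -1},
  ],
)

```text
t: 12.7
tool_pos: [0.5786, -0.0501, 0.011]
orientation: [0.176, 1.564, -0.176]
force: [-3.4, -1.0, 0.0]
opening: 0.0001
```

Request:
play_rows(
  plan=[
    {"slide": [0.018, -0.007, 0], "roll": 0.02, "fingers": -1},
  ],
)

```text
t: 12.82
tool_pos: [0.5791, -0.0503, 0.011]
orientation: [0.174, 1.564, -0.174]
force: [-3.4, 0.6, 0.6]
opening: 0.0003
```

Request:
play_rows(
  plan=[
    {"slide": [0.018, -0.007, 0], "roll": 0.02, "fingers": -1},
  ],
)

```text
t: 12.95
tool_pos: [0.5797, -0.0505, 0.011]
orientation: [0.171, 1.564, -0.171]
force: [-4.0, -0.7, 0.7]
opening: 0.0006
```

```bash

python3 - <<'E'
from h import *
cv2.imwrite("pics/top5.png",robot.read_camera("top")[:,:,::-1])
im=cv2.imread("pics/top5.png")[180:260,230:350]; cv2.imwrite("pics/top5z.png",cv2.resize(im,None,fx=6,fy=6,interpolation=cv2.INTER_CUBIC))
cv2.imwrite("pics/scene5.png",robot.read_camera("scene")[:,:,::-1])
im=cv2.imread("pics/scene5.png")[190:310,290:470]; cv2.imwrite("pics/scene5z.png",cv2.resize(im,None,fx=4,fy=4,interpolation=cv2.INTER_CUBIC))
E
```

```text
(no output)
```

View pics/top5z.png

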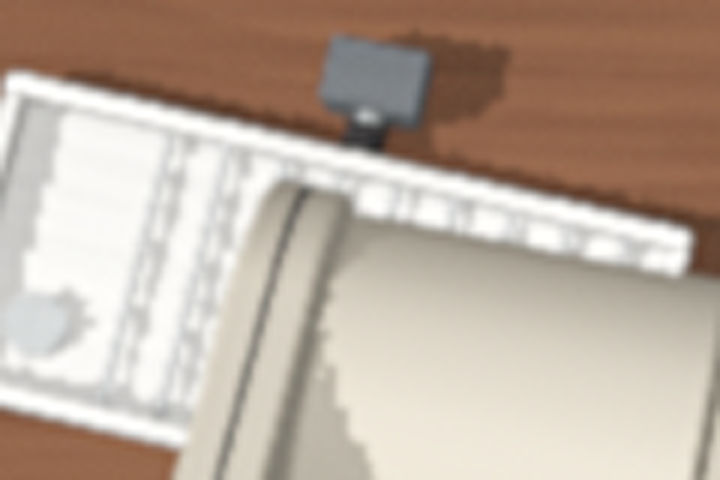

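View pics/scene5z.png

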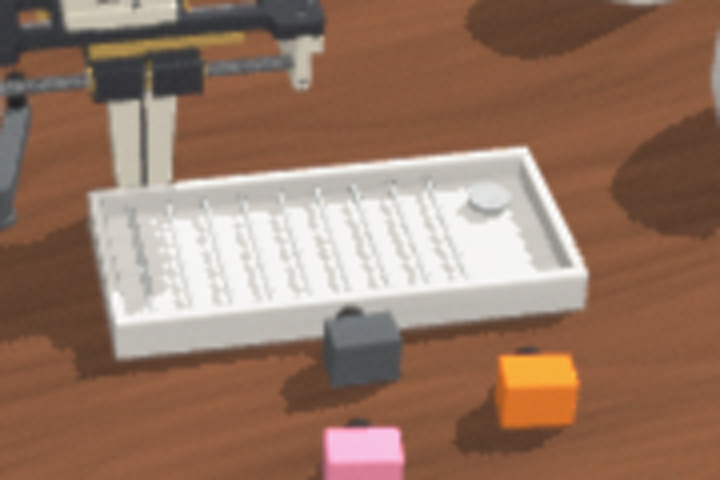

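Request:
play_rows(
  plan=[
    {"slide": [0.015, -0.006, 0], "roll": 0.016, "fingers": -1},
  ],
)

```text
t: 13.18
tool_pos: [0.58, -0.0507, 0.011]
orientation: [0.17, 1.564, -0.17]
force: [-3.8, -0.1, 0.8]
opening: 0.0007
```

Request:
play_rows(
  plan=[
    {"slide": [0.015, -0.006, 0], "roll": 0.016, "fingers": -1},
  ],
)

```text
t: 13.3
tool_pos: [0.5805, -0.0508, 0.011]
orientation: [0.168, 1.564, -0.168]
force: [-3.0, -0.2, 1.3]
opening: 0.0007
```

Request:
play_rows(
  plan=[
    {"slide": [0.015, -0.006, 0], "roll": 0.016, "fingers": -1},
  ],
)

```text
t: 13.42
tool_pos: [0.581, -0.051, 0.0111]
orientation: [0.166, 1.564, -0.166]
force: [-2.8, -0.4, 0.2]
opening: 0.0003
```

Request:
play_rows(
  plan=[
    {"slide": [0.015, -0.006, 0], "roll": 0.016, "fingers": -1},
  ],
)

```text
t: 13.55
tool_pos: [0.5814, -0.0512, 0.011]
orientation: [0.165, 1.565, -0.164]
force: [-3.7, -0.6, -1.0]
opening: 0.0003
```

Request:
play_rows(
  plan=[
    {"slide": [0.015, -0.005, 0], "roll": 0.016, "fingers": -1},
  ],
)

```text
t: 13.68
tool_pos: [0.5819, -0.0513, 0.011]
orientation: [0.163, 1.565, -0.163]
force: [-3.3, -0.8, 0.8]
opening: 0.0004
```

Request:
play_rows(
  plan=[
    {"slide": [0.015, -0.005, 0], "roll": 0.016, "fingers": -1},
  ],
)

```text
t: 13.8
tool_pos: [0.5823, -0.0515, 0.011]
orientation: [0.161, 1.565, -0.161]
force: [-3.7, -0.8, 0.9]
opening: 0.0005
```

Request:
play_rows(
  plan=[
    {"slide": [0.015, -0.005, 0], "roll": 0.016, "fingers": -1},
  ],
)

```text
t: 13.92
tool_pos: [0.5824, -0.0516, 0.011]
orientation: [0.159, 1.566, -0.159]
force: [-6.8, -0.1, 2.7]
opening: 0.0006
```

Request:
play_rows(
  plan=[
    {"slide": [0.015, -0.005, 0], "roll": 0.016, "fingers": -1},
  ],
)

```text
t: 14.05
tool_pos: [0.5825, -0.0517, 0.011]
orientation: [0.158, 1.567, -0.157]
force: [-7.9, 1.3, 5.0]
opening: 0.0001
```

Request:
play_rows(
  plan=[
    {"slide": [0.015, -0.005, 0], "roll": 0.016, "fingers": -1},
  ],
)

```text
t: 14.18
tool_pos: [0.5827, -0.0518, 0.0109]
orientation: [0.156, 1.567, -0.156]
force: [-9.0, 0.5, 4.2]
opening: 0.0006
```

Request:
play_rows(
  plan=[
    {"slide": [0.015, -0.005, 0], "roll": 0.016, "fingers": -1},
  ],
)

```text
t: 14.3
tool_pos: [0.5827, -0.0519, 0.0108]
orientation: [0.154, 1.568, -0.154]
force: [-10.9, 0.9, 6.3]
opening: 0.0005
```

Request:
play_rows(
  plan=[
    {"slide": [0.015, -0.005, 0], "roll": 0.016, "fingers": -1},
  ],
)

```text
t: 14.42
tool_pos: [0.5828, -0.0519, 0.0107]
orientation: [0.153, 1.569, -0.152]
force: [-12.1, 1.6, 7.3]
opening: 0.0006
```

Request:
play_rows(
  plan=[
    {"slide": [0.015, -0.005, 0], "roll": 0.016, "fingers": -1},
  ],
)

```text
t: 14.55
tool_pos: [0.5829, -0.0519, 0.0105]
orientation: [0.151, 1.57, -0.15]
force: [-13.8, 2.9, 7.2]
opening: 0.0007
```

I queued too many steps in that batch, and the push rose close to the 15 N limit. I'll back off straight away.

Request:
play_rows(
  plan=[
    {"slide": [-0.06, 0.02, 0], "roll": 0, "fingers": -1},
    {"slide": [-0.03, 0.006, 0], "roll": 0, "fingers": -1},
    {"slide": [-0.06, 0.012, 0], "roll": 0, "fingers": -1},
    {"slide": [-0.15, 0.03, 0], "roll": 0, "fingers": -1},
    {"slide": [-0.3, 0.06, 0], "roll": 0, "fingers": -1},
    {"slide": [-0.3, 0.06, 0.5], "roll": 0, "fingers": -1},
    {"slide": [-0.2, 0.04, 1], "roll": 0, "fingers": -1},
    {"slide": [0, 0, 1], "roll": 0, "fingers": -1},
    {"slide": [0, 0, 0.5], "roll": 0, "fingers": -1},
    {"slide": [0, 0, 0], "roll": 0, "fingers": -1},
  ],
)

```text
t: 15.8
tool_pos: [0.5528, -0.0457, 0.1021]
orientation: [0.15, 1.563, -0.151]
force: [0.9, 0.1, -0.1]
opening: 0.0004
```

```bash

python3 - <<'E'
from h import *
from scipy.spatial.transform import Rotation as R
s=robot.read_state(); print(R.from_rotvec(s["orientation"]).as_matrix().round(3))
for c in ["scene","top"]:
    cv2.imwrite(f"pics/{c}6.png",robot.read_camera(c)[:,:,::-1])
im=cv2.imread("pics/scene6.png")[180:310,270:470]; cv2.imwrite("pics/scene6z.png",cv2.resize(im,None,fx=4,fy=4,interpolation=cv2.INTER_CUBIC))
px,py,yaw=.6587,.1253,-.1945
S=T((px,py),yaw); off=7+8+12
for v in [.25,.4,.7,1.0,1.3,1.571]:
    a=np.pi-v; u=np.array([np.cos(a),np.sin(a)]); n=np.array([-u[1],u[0]]) # ccw normal
    pv=np.array([-.0495,-.268])
    print(v,[S([np.r_[pv+.07*u+n*o,0]])[0,:2].round(4).tolist() for o in (0,.0145,.035)],np.degrees(a+yaw).round(1))
E
```

```text
[[ 0.003  0.191  0.982]
 [-0.     0.982 -0.191]
 [-1.     0.     0.003]]
0.25 [[0.4951, -0.098], [0.4889, -0.1111], [0.4801, -0.1296]] 154.5
0.4 [[0.5003, -0.0889], [0.4922, -0.1009], [0.4807, -0.1179]] 145.9
0.7 [[0.5145, -0.0735], [0.5032, -0.0826], [0.4872, -0.0954]] 128.7
1.0 [[0.5326, -0.063], [0.5191, -0.0683], [0.5001, -0.0758]] 111.6
1.3 [[0.553, -0.0583], [0.5385, -0.0594], [0.5181, -0.061]] 94.4
1.571 [[0.5719, -0.0594], [0.5577, -0.0566], [0.5375, -0.0526]] 78.8
```

View pics/scene6z.png

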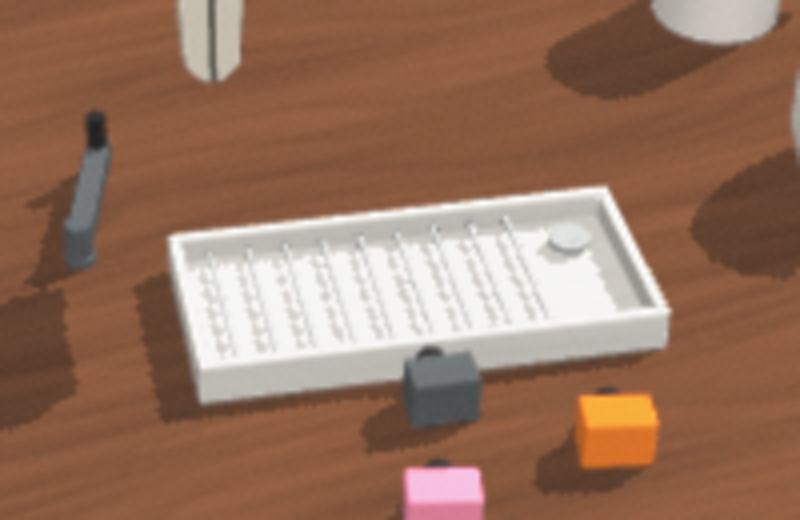

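View pics/top6.png

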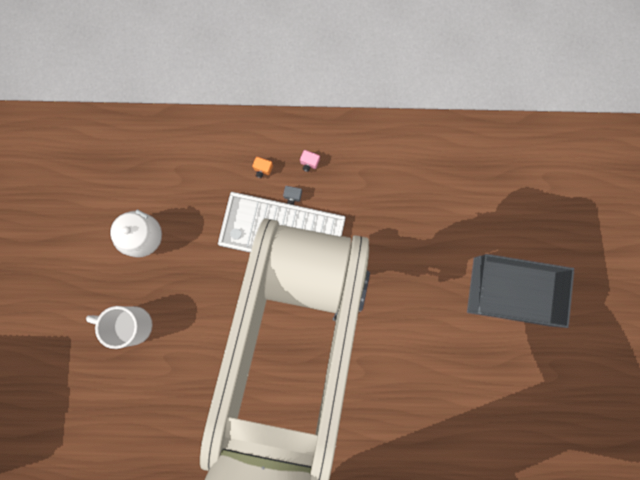

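Tray mark is at the stop. Next, the latch. I'll move the shut fingers above the bar's free side and turn them to line up with the bar.

Request:
play_rows(
  plan=[
    {"slide": [-0.22, -0.254, 0], "roll": 0.86, "fingers": -1},
    {"slide": [-0.22, -0.254, 0], "roll": 0.86, "fingers": -1},
    {"slide": [-0.22, -0.254, 0], "roll": 0.86, "fingers": -1},
    {"slide": [-0.22, -0.254, 0], "roll": 0.86, "fingers": -1},
    {"slide": [-0.22, -0.254, 0], "roll": 0.86, "fingers": -1},
    {"slide": [-0.22, -0.254, 0], "roll": 0.86, "fingers": -1},
    {"slide": [-0.22, -0.254, 0], "roll": 0.86, "fingers": -1},
    {"slide": [-0.22, -0.254, 0], "roll": 0.86, "fingers": -1},
    {"slide": [-0.22, -0.254, 0], "roll": 0.86, "fingers": -1},
    {"slide": [-0.22, -0.254, 0], "roll": 0.86, "fingers": -1},
    {"slide": [-0.22, -0.254, 0], "roll": 0.86, "fingers": -1},
    {"slide": [0, 0, 0], "roll": 0, "fingers": -1},
  ],
)

```text
t: 17.4
tool_pos: [0.4928, -0.0469, 0.0918]
orientation: [-0.879, 1.486, 0.715]
force: [-0.2, 0.1, -0.1]
opening: 0.0006
```

```bash

python3 - <<'E'
from h import *
from scipy.spatial.transform import Rotation as R
s=robot.read_state(); m=R.from_rotvec(s["orientation"]).as_matrix(); print(m.round(3),np.degrees(np.arctan2(m[1,1],m[0,1])),s["q"].round(2))
for c in ["scene","wrist"]:
    cv2.imwrite(f"pics/{c}7.png",robot.read_camera(c)[:,:,::-1])
im=cv2.imread("pics/scene7.png")[130:310,220:440]; cv2.imwrite("pics/scene7z.png",cv2.resize(im,None,fx=3,fy=3,interpolation=cv2.INTER_CUBIC))
E
```

```text
[[-0.008 -0.849  0.528]
 [-0.118  0.525  0.843]
 [-0.993 -0.056 -0.104]] 148.28918809848625 [-0.11 -0.05  1.92 -0.12  1.27 -2.66]
```

View pics/scene7z.png

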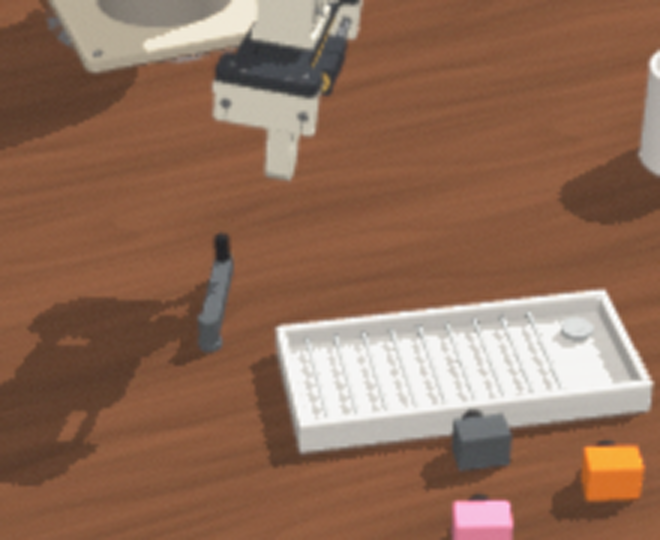

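View pics/wrist7.png

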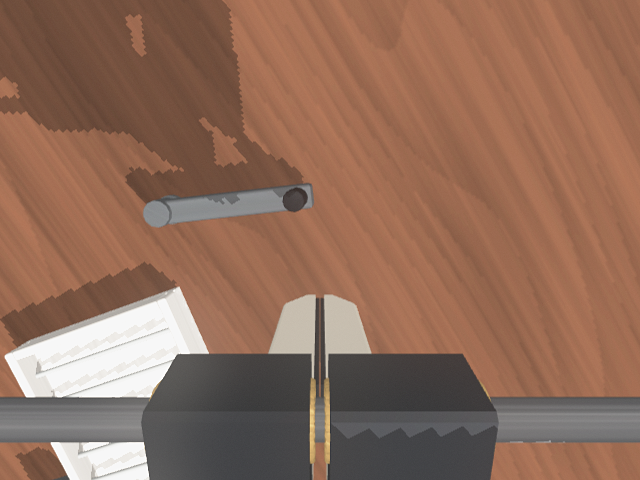

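Joint 6 reached its range limit, so the tool stalled with a slight tilt. I'll turn the other way, since a half turn gives the same finger face.

Request:
play_rows(
  plan=[
    {"slide": [0, 0, 0.2], "roll": -0.6, "fingers": -1},
    {"slide": [0, 0, 0.1], "roll": -1, "fingers": -1},
    {"slide": [0, 0, 0], "roll": -1, "fingers": -1},
    {"slide": [0, 0, 0], "roll": -1, "fingers": -1},
    {"slide": [0, 0, 0], "roll": 0, "fingers": -1},
  ],
)

```text
t: 18.12
tool_pos: [0.4945, -0.0497, 0.1027]
orientation: [-0.468, 1.619, 0.335]
force: [1.0, 0.8, 0.1]
opening: 0.0003
```

```bash
cat > st.py <<'E'
from h import *
from scipy.spatial.transform import Rotation as R
s=robot.read_state(); m=R.from_rotvec(s["orientation"]).as_matrix(); print(s["tool_pos"].round(4),m[:,0].round(3),"yaw",np.degrees(np.arctan2(m[1,1],m[0,1])).round(1),s["q"].round(2),s["force"].round(1))
E
python3 st.py
```

```text
[ 0.4945 -0.0497  0.1027] [-0.061 -0.102 -0.993] yaw 119.2 [-0.12 -0.    1.85 -0.11  1.35 -2.17] [1.  0.8 0.1]
```

Request:
play_rows(
  plan=[
    {"slide": [-0.027, -0.144, 0], "roll": -0.95, "fingers": -1},
    {"slide": [-0.027, -0.144, 0], "roll": -0.95, "fingers": -1},
    {"slide": [-0.027, -0.144, 0], "roll": -0.95, "fingers": -1},
    {"slide": [-0.027, -0.144, 0], "roll": -0.95, "fingers": -1},
    {"slide": [-0.027, -0.144, 0], "roll": -0.95, "fingers": -1},
    {"slide": [-0.027, -0.144, 0], "roll": -0.95, "fingers": -1},
    {"slide": [-0.027, -0.144, 0], "roll": -0.95, "fingers": -1},
    {"slide": [-0.027, -0.144, 0], "roll": -0.95, "fingers": -1},
    {"slide": [-0.027, -0.144, 0], "roll": -0.95, "fingers": -1},
    {"slide": [-0.027, -0.144, 0], "roll": -0.95, "fingers": -1},
    {"slide": [-0.027, -0.144, 0], "roll": -0.95, "fingers": -1},
    {"slide": [-0.027, -0.144, 0], "roll": -0.95, "fingers": -1},
    {"slide": [-0.027, -0.144, 0], "roll": -0.95, "fingers": -1},
    {"slide": [-0.027, -0.144, 0], "roll": -0.95, "fingers": -1},
    {"slide": [-0.027, -0.144, 0], "roll": -0.95, "fingers": -1},
    {"slide": [-0.027, -0.144, 0], "roll": -0.95, "fingers": -1},
    {"slide": [-0.027, -0.144, 0], "roll": -0.95, "fingers": -1},
    {"slide": [-0.027, -0.144, 0], "roll": -0.95, "fingers": -1},
    {"slide": [-0.027, -0.144, 0], "roll": -0.95, "fingers": -1},
    {"slide": [0, 0, 0], "roll": 0, "fingers": -1},
  ],
)

```text
t: 20.62
tool_pos: [0.4787, -0.1314, 0.1029]
orientation: [1.601, 1.081, -1.499]
force: [-0.5, -0.0, 0.5]
opening: 0.0002
```

```bash
python3 st.py
python3 - <<'E'
from h import *
for c in ["scene","wrist"]:
    cv2.imwrite(f"pics/{c}8.png",robot.read_camera(c)[:,:,::-1])
im=cv2.imread("pics/scene8.png")[130:310,220:440]; cv2.imwrite("pics/scene8z.png",cv2.resize(im,None,fx=3,fy=3,interpolation=cv2.INTER_CUBIC))
E
```

```text
[ 0.4787 -0.1314  0.1029] [-0.01   0.118 -0.993] yaw -25.0 [-0.45 -0.01  1.86  0.1   1.36 -0.04] [-0.5 -0.   0.5]
```

View pics/scene8z.png

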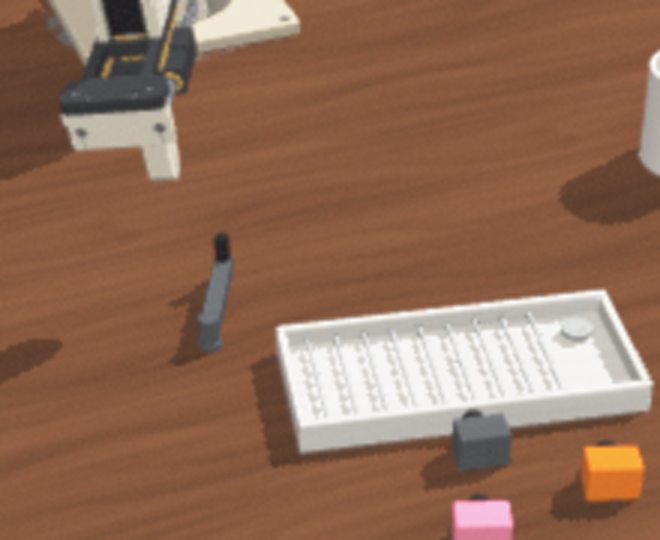

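View pics/wrist8.png

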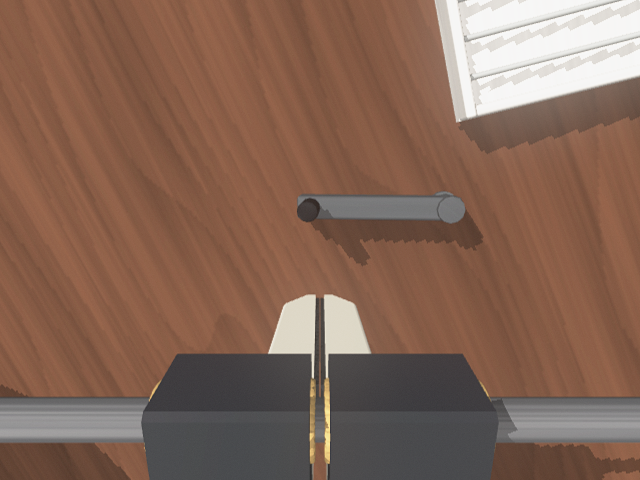

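The bar is parallel to the fingers and ahead of them. Descending beside it.

Request:
play_rows(
  plan=[
    {"slide": [0, 0, -0.8], "roll": 0, "fingers": -1},
    {"slide": [0, 0, -0.8], "roll": 0, "fingers": -1},
    {"slide": [0, 0, -0.7], "roll": 0, "fingers": -1},
    {"slide": [0, 0, -0.5], "roll": 0, "fingers": -1},
    {"slide": [0, 0, -0.3], "roll": 0, "fingers": -1},
    {"slide": [0, 0, 0], "roll": 0, "fingers": -1},
  ],
)

```text
t: 21.48
tool_pos: [0.4787, -0.1304, 0.0096]
orientation: [1.601, 1.082, -1.501]
force: [0.2, -0.1, -0.2]
opening: 0.0
```

Request:
play_rows(
  plan=[
    {"slide": [0.043, 0.09, 0], "roll": 0, "fingers": -1},
    {"slide": [0.043, 0.09, 0], "roll": 0, "fingers": -1},
    {"slide": [0.043, 0.09, 0], "roll": 0, "fingers": -1},
    {"slide": [0.043, 0.09, 0], "roll": 0, "fingers": -1},
    {"slide": [0.028, 0.06, 0], "roll": 0, "fingers": -1},
  ],
)

```text
t: 22.1
tool_pos: [0.4851, -0.1178, 0.01]
orientation: [1.602, 1.08, -1.5]
force: [0.6, -0.7, -0.1]
opening: 0.0004
```

Request:
play_rows(
  plan=[
    {"slide": [0.028, 0.06, 0], "roll": 0, "fingers": -1},
  ],
)

```text
t: 22.22
tool_pos: [0.4858, -0.1161, 0.01]
orientation: [1.602, 1.08, -1.501]
force: [-1.0, -0.3, -0.5]
opening: 0.0006
```

Request:
play_rows(
  plan=[
    {"slide": [0.028, 0.06, 0], "roll": 0, "fingers": -1},
  ],
)

```text
t: 22.35
tool_pos: [0.4867, -0.1143, 0.0099]
orientation: [1.602, 1.08, -1.501]
force: [0.3, 0.0, 0.1]
opening: 0.0006
```

Request:
play_rows(
  plan=[
    {"slide": [0.028, 0.06, 0], "roll": 0, "fingers": -1},
  ],
)

```text
t: 22.48
tool_pos: [0.4875, -0.1126, 0.01]
orientation: [1.602, 1.08, -1.501]
force: [-0.7, -1.5, 0.7]
opening: 0.0005
```

```bash
python3 st.py
python3 - <<'E'
from h import *
cv2.imwrite(f"pics/scene9.png",robot.read_camera("scene")[:,:,::-1])
im=cv2.imread("pics/scene9.png")[130:310,220:440]; cv2.imwrite("pics/scene9z.png",cv2.resize(im,None,fx=3,fy=3,interpolation=cv2.INTER_CUBIC))
E
```

```text
[ 0.4875 -0.1126  0.01  ] [-0.01   0.118 -0.993] yaw -25.1 [-0.41  0.12  1.91  0.11  1.17 -0.02] [-0.7 -1.5  0.7]
```

View pics/scene9z.png

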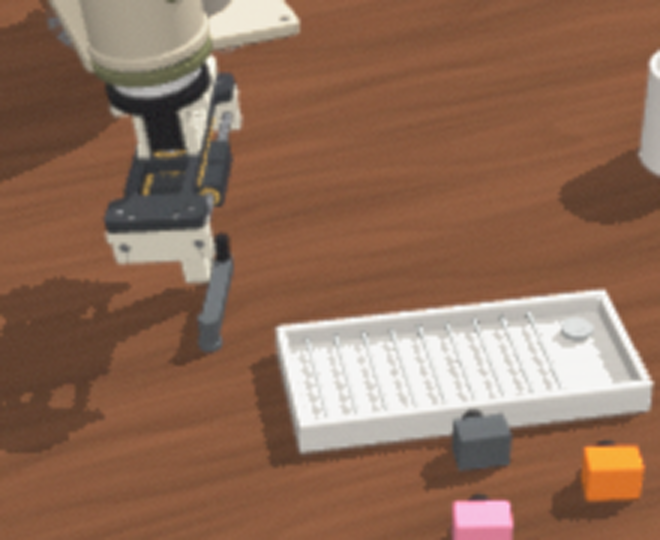

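In contact at the bar's free side. Swinging it round.

```bash
python3 arc.py .5583 -.1281 -1.5,-2.5,-3,-3,-3,-3,-3,-3,-3,-3,-3,-3,-3,-3,-3,-3,-3,-3,-3,-2
```

```text
[[0.014, 0.062, -0.188], [0.028, 0.102, -0.312], [0.039, 0.12, -0.375], [0.045, 0.118, -0.375], [0.051, 0.116, -0.375], [0.057, 0.113, -0.375], [0.063, 0.11, -0.375], [0.069, 0.106, -0.375], [0.074, 0.102, -0.375], [0.079, 0.098, -0.375], [0.085, 0.094, -0.375], [0.089, 0.089, -0.375], [0.094, 0.085, -0.375], [0.098, 0.08, -0.375], [0.102, 0.074, -0.375], [0.106, 0.069, -0.375], [0.109, 0.063, -0.375], [0.113, 0.058, -0.375], [0.115, 0.052, -0.375], [0.078, 0.031, -0.25]] end [ 0.53285668 -0.06026554]
```

Request:
play_rows(
  plan=[
    {"slide": [0.014, 0.062, 0], "roll": -0.188, "fingers": -1},
    {"slide": [0.028, 0.102, 0], "roll": -0.312, "fingers": -1},
    {"slide": [0.039, 0.12, 0], "roll": -0.375, "fingers": -1},
    {"slide": [0.045, 0.118, 0], "roll": -0.375, "fingers": -1},
    {"slide": [0.051, 0.116, 0], "roll": -0.375, "fingers": -1},
  ],
)

```text
t: 23.15
tool_pos: [0.4927, -0.0972, 0.01]
orientation: [1.774, 0.92, -1.647]
force: [-0.9, -0.5, -0.0]
opening: 0.0004
```

Request:
play_rows(
  plan=[
    {"slide": [0.057, 0.113, 0], "roll": -0.375, "fingers": -1},
    {"slide": [0.063, 0.11, 0], "roll": -0.375, "fingers": -1},
    {"slide": [0.069, 0.106, 0], "roll": -0.375, "fingers": -1},
    {"slide": [0.074, 0.102, 0], "roll": -0.375, "fingers": -1},
    {"slide": [0.079, 0.098, 0], "roll": -0.375, "fingers": -1},
    {"slide": [0.085, 0.094, 0], "roll": -0.375, "fingers": -1},
    {"slide": [0.089, 0.089, 0], "roll": -0.375, "fingers": -1},
  ],
)

```text
t: 24.02
tool_pos: [0.5081, -0.0757, 0.0099]
orientation: [2.034, 0.619, -1.865]
force: [-1.3, -1.3, 2.0]
opening: 0.0007
```

```bash
python3 st.py
python3 - <<'E'
from h import *
cv2.imwrite(f"pics/scene10.png",robot.read_camera("scene")[:,:,::-1])
im=cv2.imread("pics/scene10.png")[130:310,220:440]; cv2.imwrite("pics/scene10z.png",cv2.resize(im,None,fx=3,fy=3,interpolation=cv2.INTER_CUBIC))
E
```

```text
[ 0.5081 -0.0757  0.0099] [ 0.058  0.104 -0.993] yaw -59.2 [-0.33  0.08  1.95  0.13  1.09  0.64] [-1.3 -1.3  2. ]
```

View pics/scene10z.png

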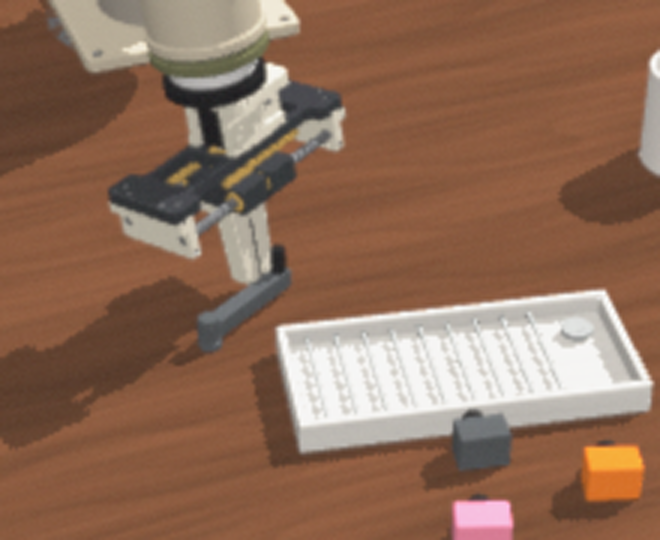

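Request:
play_rows(
  plan=[
    {"slide": [0.094, 0.085, 0], "roll": -0.375, "fingers": -1},
    {"slide": [0.098, 0.08, 0], "roll": -0.375, "fingers": -1},
    {"slide": [0.102, 0.074, 0], "roll": -0.375, "fingers": -1},
    {"slide": [0.106, 0.069, 0], "roll": -0.375, "fingers": -1},
    {"slide": [0.109, 0.063, 0], "roll": -0.375, "fingers": -1},
    {"slide": [0.113, 0.058, 0], "roll": -0.375, "fingers": -1},
    {"slide": [0.115, 0.052, 0], "roll": -0.375, "fingers": -1},
    {"slide": [0.078, 0.031, 0], "roll": -0.25, "fingers": -1},
  ],
)

```text
t: 25.08
tool_pos: [0.5325, -0.0602, 0.0099]
orientation: [2.287, 0.219, -2.073]
force: [-1.1, -0.6, 1.1]
opening: 0.0006
```

```bash
python3 st.py;python3 arc.py .5583 -.1281 -2,-2,-2,-2,-1,-1,-1,-1,-.6,-.6,-.6,-.6,-.6,-.6,-.6
python3 - <<'E'
from h import *
cv2.imwrite(f"pics/scene11.png",robot.read_camera("scene")[:,:,::-1])
im=cv2.imread("pics/scene11.png")[130:310,220:440]; cv2.imwrite("pics/scene11z.png",cv2.resize(im,None,fx=3,fy=3,interpolation=cv2.INTER_CUBIC))
E
```

```text
[ 0.5325 -0.0602  0.0099] [ 0.093  0.073 -0.993] yaw -82.2 [-0.28  0.09  1.94  0.11  1.04  1.11] [-1.1 -0.6  1.1]
[[0.08, 0.029, -0.25], [0.08, 0.026, -0.25], [0.081, 0.023, -0.25], [0.082, 0.02, -0.25], [0.041, 0.009, -0.125], [0.041, 0.008, -0.125], [0.042, 0.008, -0.125], [0.042, 0.007, -0.125], [0.025, 0.004, -0.075], [0.025, 0.004, -0.075], [0.025, 0.003, -0.075], [0.025, 0.003, -0.075], [0.025, 0.003, -0.075], [0.025, 0.002, -0.075], [0.025, 0.002, -0.075]] end [ 0.55243063 -0.05566301]
```

View pics/scene11z.png

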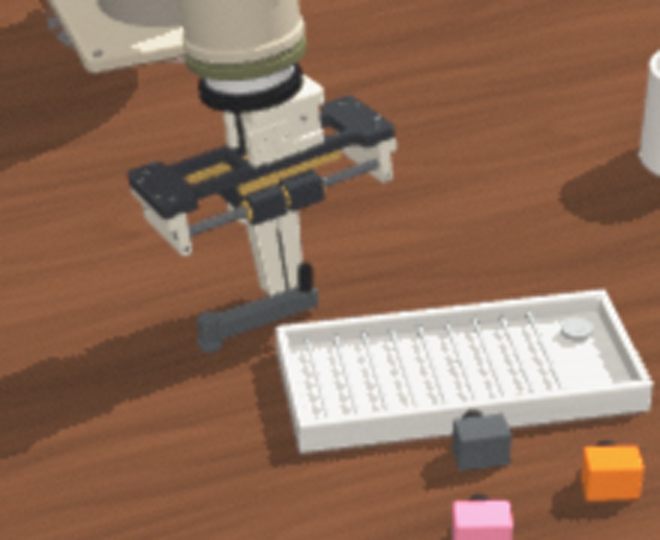

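Request:
play_rows(
  plan=[
    {"slide": [0.08, 0.029, 0], "roll": -0.25, "fingers": -1},
    {"slide": [0.08, 0.026, 0], "roll": -0.25, "fingers": -1},
    {"slide": [0.081, 0.023, 0], "roll": -0.25, "fingers": -1},
    {"slide": [0.082, 0.02, 0], "roll": -0.25, "fingers": -1},
    {"slide": [0.041, 0.009, 0], "roll": -0.125, "fingers": -1},
    {"slide": [0.041, 0.008, 0], "roll": -0.125, "fingers": -1},
    {"slide": [0.042, 0.008, 0], "roll": -0.125, "fingers": -1},
    {"slide": [0.042, 0.007, 0], "roll": -0.125, "fingers": -1},
  ],
)

```text
t: 26.12
tool_pos: [0.5473, -0.0564, 0.0099]
orientation: [-2.266, 0.021, 2.04]
force: [-1.1, 1.8, 1.0]
opening: 0.0001
```

Request:
play_rows(
  plan=[
    {"slide": [0.025, 0.003, 0], "roll": -0.075, "fingers": -1},
  ],
)

```text
t: 26.25
tool_pos: [0.5481, -0.0563, 0.0099]
orientation: [-2.261, 0.032, 2.035]
force: [-1.5, 2.1, -0.5]
opening: 0.0006
```

Request:
play_rows(
  plan=[
    {"slide": [0.025, 0.003, 0], "roll": -0.075, "fingers": -1},
  ],
)

```text
t: 26.38
tool_pos: [0.5488, -0.0562, 0.0099]
orientation: [-2.256, 0.044, 2.03]
force: [-0.9, 2.1, 0.9]
opening: 0.0005
```

Request:
play_rows(
  plan=[
    {"slide": [0.025, 0.003, 0], "roll": -0.075, "fingers": -1},
  ],
)

```text
t: 26.5
tool_pos: [0.5496, -0.0562, 0.0099]
orientation: [-2.251, 0.056, 2.024]
force: [-1.8, 0.8, 0.1]
opening: 0.0004
```

Request:
play_rows(
  plan=[
    {"slide": [0.022, 0.001, 0], "roll": -0.06, "fingers": -1},
    {"slide": [0.022, 0.001, 0], "roll": -0.06, "fingers": -1},
  ],
)

```text
t: 26.75
tool_pos: [0.551, -0.0562, 0.0099]
orientation: [-2.244, 0.074, 2.016]
force: [-2.0, 1.9, -0.3]
opening: 0.0005
```

Request:
play_rows(
  plan=[
    {"slide": [0.022, 0.0, 0], "roll": -0.06, "fingers": -1},
  ],
)

```text
t: 26.88
tool_pos: [0.5517, -0.0561, 0.0099]
orientation: [-2.239, 0.084, 2.012]
force: [-0.8, 2.1, -0.3]
opening: 0.0005
```

Request:
play_rows(
  plan=[
    {"slide": [0.022, 0.0, 0], "roll": -0.06, "fingers": -1},
  ],
)

```text
t: 27.0
tool_pos: [0.5523, -0.0562, 0.01]
orientation: [-2.235, 0.093, 2.008]
force: [-1.1, 2.3, -0.6]
opening: 0.0003
```

Request:
play_rows(
  plan=[
    {"slide": [0.02, 0.0, 0], "roll": -0.06, "fingers": -1},
  ],
)

```text
t: 27.12
tool_pos: [0.5529, -0.0562, 0.01]
orientation: [-2.231, 0.102, 2.003]
force: [-0.9, 2.3, -0.4]
opening: 0.0003
```

Request:
play_rows(
  plan=[
    {"slide": [0.018, -0.001, 0], "roll": -0.05, "fingers": -1},
  ],
)

```text
t: 27.25
tool_pos: [0.5535, -0.0562, 0.01]
orientation: [-2.228, 0.11, 2.0]
force: [-1.8, 2.0, 0.2]
opening: 0.0003
```

Request:
play_rows(
  plan=[
    {"slide": [0.018, -0.001, 0], "roll": -0.05, "fingers": -1},
  ],
)

```text
t: 27.38
tool_pos: [0.554, -0.0562, 0.01]
orientation: [-2.224, 0.117, 1.996]
force: [-2.0, 2.6, -0.8]
opening: 0.0002
```

```bash
python3 st.py
python3 - <<'E'
from h import *
cv2.imwrite(f"pics/scene12.png",robot.read_camera("scene")[:,:,::-1])
im=cv2.imread("pics/scene12.png")[180:280,270:390]; cv2.imwrite("pics/scene12z.png",cv2.resize(im,None,fx=6,fy=6,interpolation=cv2.INTER_CUBIC))
E
```

```text
[ 0.554  -0.0562  0.01  ] [ 0.111  0.042 -0.993] yaw -99.1 [-0.24  0.12  1.91  0.08  1.02  1.46] [-2.   2.6 -0.8]
```

View pics/scene12z.png

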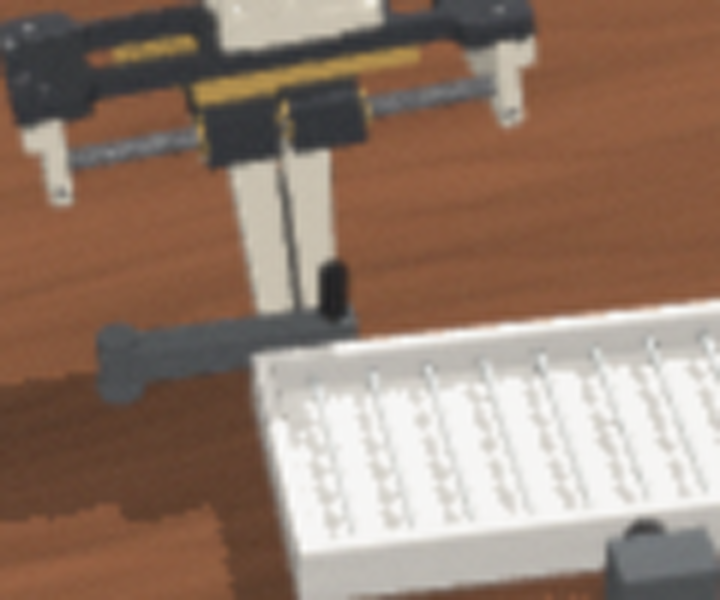

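Request:
play_rows(
  plan=[
    {"slide": [0.015, -0.002, 0], "roll": -0.04, "fingers": -1},
  ],
)

```text
t: 27.55
tool_pos: [0.5545, -0.0562, 0.01]
orientation: [-2.222, 0.123, 1.994]
force: [-1.5, 1.9, -1.0]
opening: 0.0008
```

Request:
play_rows(
  plan=[
    {"slide": [0.015, -0.002, 0], "roll": -0.04, "fingers": -1},
  ],
)

```text
t: 27.68
tool_pos: [0.5549, -0.0563, 0.01]
orientation: [-2.219, 0.129, 1.991]
force: [-1.5, 1.5, -0.4]
opening: 0.0007
```

Request:
play_rows(
  plan=[
    {"slide": [0.015, -0.002, 0], "roll": -0.04, "fingers": -1},
  ],
)

```text
t: 27.8
tool_pos: [0.5554, -0.0564, 0.01]
orientation: [-2.216, 0.135, 1.988]
force: [-1.5, 2.2, -0.7]
opening: 0.0004
```

Request:
play_rows(
  plan=[
    {"slide": [0.015, -0.003, 0], "roll": -0.03, "fingers": -1},
  ],
)

```text
t: 27.92
tool_pos: [0.5558, -0.0565, 0.01]
orientation: [-2.214, 0.14, 1.986]
force: [-1.6, 2.0, -0.1]
opening: 0.0004
```

Request:
play_rows(
  plan=[
    {"slide": [0.015, -0.003, 0], "roll": -0.03, "fingers": -1},
  ],
)

```text
t: 28.05
tool_pos: [0.5563, -0.0566, 0.01]
orientation: [-2.212, 0.144, 1.984]
force: [-1.8, 2.0, 0.3]
opening: 0.0004
```

Request:
play_rows(
  plan=[
    {"slide": [0.015, -0.003, 0], "roll": -0.03, "fingers": -1},
  ],
)

```text
t: 28.18
tool_pos: [0.5566, -0.0567, 0.01]
orientation: [-2.21, 0.149, 1.982]
force: [-3.3, 3.4, 0.7]
opening: 0.0006
```

Request:
play_rows(
  plan=[
    {"slide": [0.012, -0.003, 0], "roll": 0, "fingers": -1},
  ],
)

```text
t: 28.3
tool_pos: [0.5567, -0.0566, 0.0099]
orientation: [-2.209, 0.148, 1.982]
force: [-5.5, 2.5, 2.9]
opening: 0.0
```

Request:
play_rows(
  plan=[
    {"slide": [0.01, -0.002, 0], "roll": 0, "fingers": -1},
  ],
)

```text
t: 28.42
tool_pos: [0.5568, -0.0566, 0.0099]
orientation: [-2.209, 0.148, 1.983]
force: [-5.6, 3.6, 4.1]
opening: 0.0007
```

```bash
python3 st.py
```

```text
[ 0.5568 -0.0566  0.0099] [ 0.111  0.039 -0.993] yaw -100.8 [-0.24  0.13  1.9   0.08  1.02  1.49] [-5.6  3.6  4.1]
```

It has stopped hard at about the predicted shut position (0.5577, -0.0566). Backing off to look.

Request:
play_rows(
  plan=[
    {"slide": [0, 0, 0], "roll": 0, "fingers": -1},
    {"slide": [-0.05, 0.01, 0], "roll": 0, "fingers": -1},
    {"slide": [-0.05, 0.01, 0], "roll": 0, "fingers": -1},
    {"slide": [-0.2, 0.04, 0], "roll": 0, "fingers": -1},
    {"slide": [-0.5, 0.1, 0], "roll": 0, "fingers": -1},
    {"slide": [-0.5, 0.1, 0.3], "roll": 0, "fingers": -1},
    {"slide": [-0.5, 0.1, 0.8], "roll": 0, "fingers": -1},
    {"slide": [-0.5, 0.3, 1], "roll": 0, "fingers": -1},
    {"slide": [-0.3, 0.9, 1], "roll": 0, "fingers": -1},
    {"slide": [0, 1, 1], "roll": 0, "fingers": -1},
    {"slide": [0, 1, 1], "roll": 0, "fingers": -1},
    {"slide": [0, 1, 0.5], "roll": 0, "fingers": -1},
    {"slide": [0, 1, 0], "roll": 0, "fingers": -1},
    {"slide": [0, 1, 0], "roll": 0, "fingers": -1},
    {"slide": [0, 0, 0], "roll": 0, "fingers": -1},
  ],
)

```text
t: 30.3
tool_pos: [0.479, 0.1414, 0.178]
orientation: [-2.211, 0.145, 1.982]
force: [-0.6, 0.1, 0.4]
opening: 0.0003
```

```bash
python3 st.py
python3 - <<'E'
from h import *
for c in ["scene","top"]:
    cv2.imwrite(f"pics/{c}13.png",robot.read_camera(c)[:,:,::-1])
im=cv2.imread("pics/scene13.png")[180:310,270:470]; cv2.imwrite("pics/scene13z.png",cv2.resize(im,None,fx=4,fy=4,interpolation=cv2.INTER_CUBIC))
im=cv2.imread("pics/top13.png")[170:330,200:400]; cv2.imwrite("pics/top13z.png",cv2.resize(im,None,fx=4,fy=4,interpolation=cv2.INTER_CUBIC)[:600])
E
```

```text
[0.479  0.1414 0.178 ] [ 0.112  0.039 -0.993] yaw -100.6 [ 0.17 -0.25  1.93  0.02  1.34  1.92] [-0.6  0.1  0.4]
```

View pics/scene13z.png

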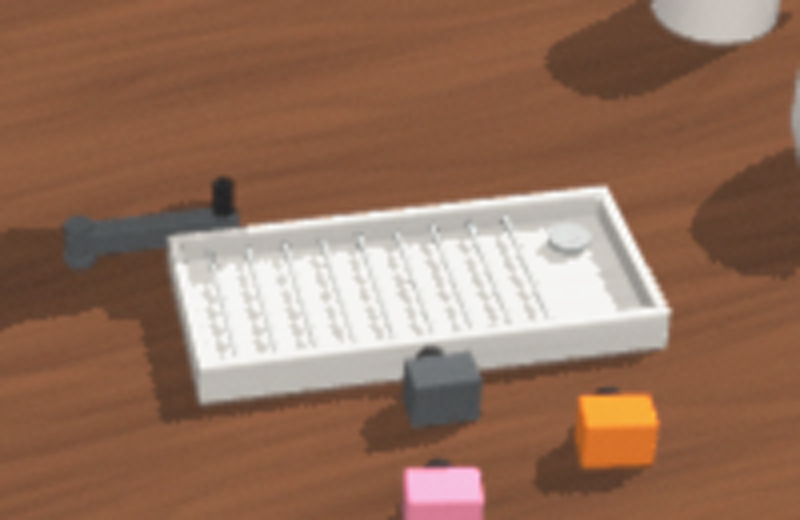

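View pics/top13z.png

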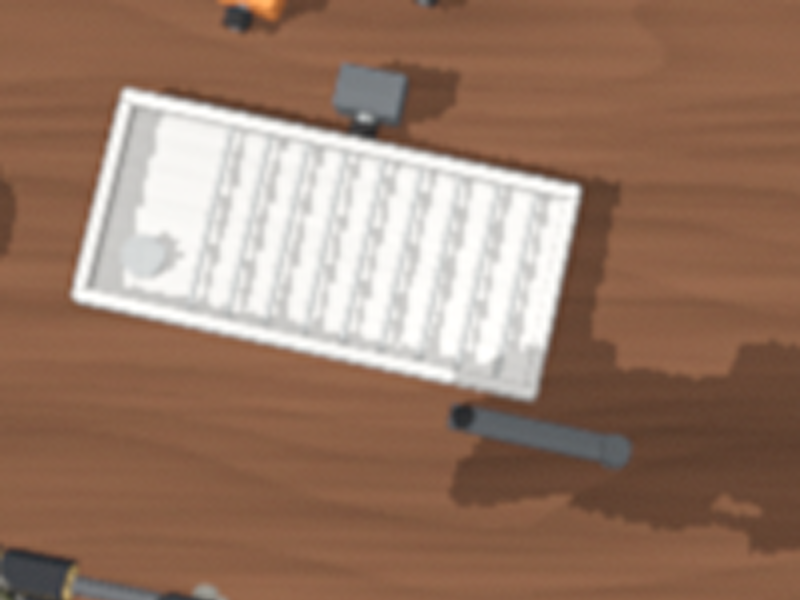

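```bash
python3 - <<'E'
import fit; from fit import *
g=lambda x,y:(200+x/4,170+y/4)
obs["top"].update(c0=g(127,93),c1=g(75,296),c2=g(535,397),c3=g(580,187),pin=g(148,254),post=g(614,449),knob=g(462,415))
r=least_squares(res,[.6587,.1253,-.19,0,1.5],args=(("top",),)); print(r.x.round(4)); print(res(r.x,("top",)).reshape(-1,2).round(1).tolist())
e=r.x[3]; print("mark x in stop mm", (100*-np.sin(e)+85*np.cos(e))-111)
E
```

```text
[ 0.6573  0.1243 -0.1913  0.0048  1.5733]
[[-0.6, -1.2], [-0.5, 0.1], [0.1, 0.1], [0.3, 0.0], [-1.0, 0.4], [0.1, -0.2], [0.9, 0.6], [0.7, 0.1]]
mark x in stop mm -26.481245978257164
```

Both checks pass: the latch is at about 1.57 rad, and the tray mark is about 26.5 mm from the stop origin (limit 33 mm). Handing in.

```bash
python3 -c "
from plant import robot
print(robot.close_job())"
```

```text
the job is handed in; nothing more can be done
None
```

I pressed the tray home, shut the latch behind it and handed the job in at about 30 s, but the press may have broken the 15 N limit. No verdict was reported.

**The press:** I was aiming for about 10 N but queued too many small steps in one batch. At the peak the sensor read 13.8 N horizontally and 7.2 N vertically. That is about 15 to 16 N in total, with noise of about 1 N, so the finger-on-tray force was at or possibly just over the limit. I backed off right away.

**The latch:** I turned the bar to its end stop with a peak of about 8 N. While turning the tool for this, joint 6 ran to the end of its range. The tool came out tilted by about 7° and stayed that way, which did not hinder pushing the bar shut.

**Last checks:**

| Check | Measured from the final top picture | Needed |
|---|---|---|
| Latch angle | about 1.57 rad | above 1.47 rad |
| Tray mark from stop origin | about 26.5 mm (fit errors of 1–2 mm) | at most 33 mm |

- **Tray:** it had not visibly moved when I withdrew the fingers.
- **Fingers:** they were shut and well clear of everything at the end.
- **Sugar pot, mug and loaf tin:** the arm stayed clear of them throughout. I did not measure their final positions.

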